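Click the green filter into place and take the exposure

TASK

Set the light engine to its green filter: with a fingertip flick the fins on the edge of the filter wheel, anticlockwise as seen from above, click by click until the green filter rests at the white pointer, without running past it. Then press the yellow capture key right down and let it come back up. Touch lightly, grasp nothing, and leave the lens tube, the screwdriver and the jar where they stand.

Things in the scene. Friction and masses are not known exactly. Their poses are not given: they have to be found in the camera images.
- light_unit: Light engine, fixed: grey round pedestal (radius 46 mm, 58 mm high; foot flange radius 52 mm, 8 mm high) under the filter wheel, and a grey housing 84 mm wide, 58 mm high, from 25 to 145 mm along the unit's +x. Origin: on the desk, on the wheel's axis; z up; +x points from the axis to the pointer, away from the robot to within 0.6 rad.
- pointer (a point): Tip of the white pointer, on a black block (30 mm wide, top 80 mm above the desk) on the housing, 82 mm from the wheel's axis along the unit's +x. It stays still.
- wheel (a joint): Turn of the filter wheel in rad about its upright axis, + anticlockwise from above; 0: green at the pointer. It turns both ways with a spring click every 0.785 rad and is found 2, 3 or 4 clicks before green (-1.57, -2.36, -3.14). Pushed past half-way (0.39 rad) it snaps on into the next click by itself; let go earlier it springs back. A fin takes 2 to 4 N to push.
- wheel_hub (a point): Centre of the wheel's disc, on its axis, 74 mm above the desk. Disc: dark, 52 mm radius, 70 to 78 mm above the desk. 8 aluminium fins stand out from its edge to 76 mm from the axis, each 7 mm thick, 66 to 82 mm above the desk, half-way between filters: at angles q + 0.393 + 0.785 k from the unit's +x (q: joint value). Gaps between fins: 43 mm at 65 mm from the axis, open above, below, outside.
- green_filter (a point): Centre of the green filter's top face, 38 mm from the wheel's axis, 79 mm above the desk; it turns with the wheel. The 8 filters are 22 mm across, 0.785 rad apart; anticlockwise from green: blue, yellow, red, white, violet, cyan, grey.
- key_top (a point): Centre of the top of the yellow capture key, a round push key of 16 mm radius on a grey pod (75 x 75 x 30 mm) fixed to the desk; about 48 mm above the desk at rest. It is pressed straight down.
- key (a joint): Travel of the capture key in m: 0 up, 0.006 fully down. Sprung: starts to move at about 1.5 N, fully down at about 5 N, comes back up by itself. The press counts from 0.004.
- tube_mid (a point): Bystander: loose upright black lens tube, 38 mm in diameter, 60 mm high; this point is its centre.
- screwdriver: Bystander: loose screwdriver with a red handle, about 200 mm long, lying on the desk along its x axis.
- jar_mid (a point): Bystander: loose small glass jar with a blue lid, 48 mm in diameter, 55 mm high; this point is its centre.
There are look-alikes about, which are no part of the job. Of the things like the part that bears key_top, leave any that is red; of the rest the smaller one is meant.

How it is judged:
By the outcome, as a careful person would: the job done as asked, in the order asked, and still so for the second after the job is handed in, with the robot touching nothing.
It also fails if it takes over 61 s, if anything falls off the work surface, if the arm or the gripper's body presses on something with over 40 N, if the wrist force passes 120 N, or if a joint passes its speed limit or range.

ROBOT

A 6-joint arm with a two-finger parallel gripper is mounted at the origin on the work surface. World frame = base frame: x ahead of the robot, y to its left, z up, the work surface at z = 0. Lengths are in mm, angles in rad, forces in N, time in s.
With the tool pointing down it reaches from about 375 to 925 mm from the base axis. Payload 5.7 kg.
Tool frame: the origin (TCP) lies at the very end of the fingers, on their centre line; the grasp point (between the pads) lies 19 mm behind it; z points along the fingers, y is the line along which they close (so a half turn about z gives the same grasp; the last joint's range is limited). The gripper opens to 88 mm and grips with 3 to 60 N. Pads are 20 mm wide; open, the fingers measure 115 mm over their backs; the gripper's body (75 mm by 178 mm) begins 61 mm behind the grasp point.
Start: joints at [-0.115, 0.359, 1.51, -0, 1.272, -0.115], TCP at [599.968, -0.004, 222.623] pointing down, gripper open.
Joint ranges: [-2.97, 2.97], [-1.01, 2.36], [0.21, 2.38], [-0.96, 4.11], [0.2, 2.71], [-2.98, 2.98]. Speed limits (rad/s): [2.39, 2.39, 3.14, 3.14, 3.14, 3.14].

INTERFACE

Orientations are given as [roll, pitch, yaw] about the fixed x, y, z axes, in that order (R = Rz(yaw) Ry(pitch) Rx(roll)).
In Python, from station import robot, imaging gives the robot as it stands.
- The arm moves only by the shell command python3 -m creep 'ROWS' [FORCE]. ROWS is JSON, a list that holds one entry, the list of rows, each a list of 7 numbers: the turn, a rotation vector about the tool's x, y, z in rad, then the shift along the tool's x, y, z in m, then the opening in per cent of the stroke, from 0 (shut) to 100 (fully open). A call has exactly 8 rows; each row shifts and turns the commanded pose from where the row before left it, along the tool's axes as they then stand; what a row does not reach is not made up. A row lasts 1/12 s, in which the tool goes at most 41.7 mm and 7.16 degrees, less where a joint would pass 70% of its speed; a pose out of reach is approached as far as the arm can. A call with a gripper value outside its range is refused whole. The fingers move at their own pace and stop on an object; FORCE is the grip in N (left out, the last holds). Time passes only in rows, so rows that do not move let the fingers close, or fill a call up. It gives the time, the measured TCP pose, the force, the opening and the grip force at its end, in the units of the state.
- robot.get_obs(): the state, without advancing time (a new reading comes with each control period).
- imaging.capture(name): name is "scene" or "side" or "wrist"; returns (picture, depth): 384x512x3 uint8, blue, green, red; 384x512 float32, mm along the optical axis (not along the pixel's ray), 0 where there is no reading.
- imaging.camera_params(name): a dict with "K" (3x3 intrinsics, pixels), "rvec" (rotation vector, rad) and "tvec" (3), from world to camera coordinates, as OpenCV has them; the wrist camera has in their place "mount" (4x4, takes a point from camera to tool coordinates, whose origin is the TCP and whose axes are the flange's). Camera axes: x right, y down, z forward; pixel columns grow to the right and rows downward; lengths in mm; the calibration is good to about 2 mm. A picture is of the moment at which its call begins: read the wrist's pose just before it. camera_params takes no time and is no camera call.
- robot.job_done(): hands the job in; it is judged then, once.
The state is a dict: "time_s": time; "joint_positions": joint angles; "joint_velocities": joint speeds; "effort": joint torques, N m; "tcp_pos": TCP position; "tool_rot": TCP orientation; "ft_force": force on the tool from outside, world axes, zero at the start; "wrist_torque": the same for the moment, N m; "grip_width": finger opening in mm; "finger_force": force on a finger pad.
Only numpy, scipy, OpenCV 4.12 (cv2) and the standard library are available. Lean on these libraries where they do the work, as an engineer would, in place of code of your own. Each camera call takes 0.05 s, during which the arm holds its last target. There are 200 camera calls.

## Working session

There is one attempt and no reset: what is moved stays moved. The work goes in short steps, Python scripts to look and compute and a shell command to move; the robot and the scene stay as the last step left them, time stands still between calls to the robot, and variables do not carry over. Pictures are saved under pics/ and viewed, at most 10 in all, crops included, and the job is handed in when it is done.

```bash
mkdir -p pics
cat > h.py <<'E'
import numpy as np, cv2
from station import robot, imaging
def cap(n,tag):
    p,d=imaging.capture(n); cv2.imwrite(f'pics/{tag}.png',p); np.save(f'pics/{tag}.npy',d); return p,d
def world(n,d,u,v,r=1):
    c=imaging.camera_params(n);K=np.array(c['K'])
    w=d[v-r:v+r+1,u-r:u+r+1]; z=np.median(w[w>0])
    pc=np.array([(u-K[0,2])/K[0,0]*z,(v-K[1,2])/K[1,1]*z,z])
    R=cv2.Rodrigues(np.array(c['rvec'],float))[0]
    return R.T@(pc-np.array(c['tvec'],float).ravel())
E
python3 - <<'E'
from h import *
p,_=cap('scene','s1');q,_=cap('side','d1')
cv2.imwrite('pics/both.png',np.vstack([p,q])[:, :]) 
o=robot.get_obs();print(o['time_s'],o['tcp_pos'],o['tool_rot'],o['grip_width'],o['ft_force'])
E
```

```text
0.1 [5.99366625e+02 6.45089037e-02 2.21890789e+02] [-3.13991584e+00 -2.04620245e-04  1.57079689e+00] 87.8806475315467 [0.26292833 0.15507173 0.51829191]
```

View pics/s1.png

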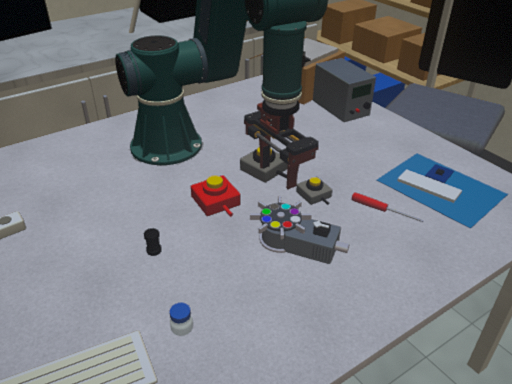

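View pics/d1.png

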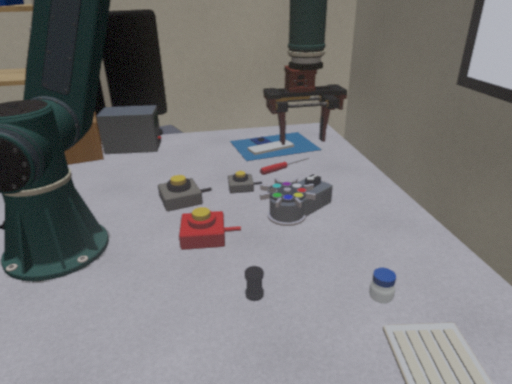

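Candidates for the key in the scene picture: the red pod (215,185) is excluded, the large grey pod is at (264,158), and the small grey pod at (315,184). I choose the small grey one. The light engine's wheel is at about (281,216) and the pointer block at about (321,228). I'll check these in one close crop.

Run:
```python
from h import *
p=cv2.imread('pics/s1.png');c=p[140:270,230:360];cv2.imwrite('pics/c1.png',cv2.resize(c,(780,780),interpolation=cv2.INTER_CUBIC)[:600])
d=np.load('pics/s1.npy')
for n,u,v in [('big',264,153),('small',315,182),('hub',281,214),('ptrblk',322,228),('tube',152,235),('jar',180,310),('sd',372,202),('sdtip',420,219),('red',215,182)]: print(n,world('scene',d,u,v).round(1))
```

```text
big [554.6  -4.6 261.6]
small [488.3 221.9  52.2]
hub [576.   35.6  82.1]
ptrblk [671.2  85.9  80.5]
tube [ 444.7 -251.3   59.9]
jar [ 680.9 -301.    54.2]
sd [617.  319.7  21.9]
sdtip [734.9 379.3  14.8]
red [358.4 -23.   73.5]
```

View pics/c1.png

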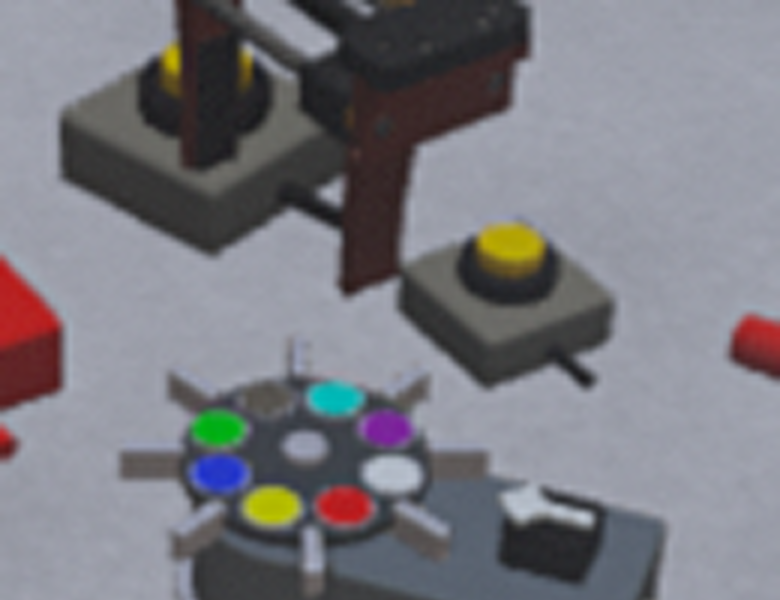

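The crop confirms the small grey pod, with its yellow key at crop (511,243). The wheel hub is at crop (305,447), and white (392,475) sits towards the pointer (520,500). Green (218,428) is opposite, so the wheel needs 4 clicks anticlockwise.

```bash
cat >> h.py <<'E'
def onz(n,u,v,z0):
    c=imaging.camera_params(n);K=np.array(c['K']);R=cv2.Rodrigues(np.array(c['rvec'],float))[0];t=np.array(c['tvec'],float).ravel()
    o=-R.T@t; r=R.T@np.linalg.inv(K)@np.array([u,v,1.]); return o+r*(z0-o[2])/r[2]
E
python3 - <<'E'
from h import *
f={'green':(218,428),'blue':(220,473),'yellow':(272,506),'red':(345,506),'white':(392,475),'violet':(386,429),'cyan':(335,398),'grey':(268,398)}
P={k:onz('scene',230+u/6-.4,140+v/6-.4,79)[:2] for k,(u,v) in f.items()}
C=np.mean(list(P.values()),0);print('hub',C.round(1))
for i,k in enumerate(f): 
    e=P[k]-C;print(k,np.hypot(*e).round(1),(np.degrees(np.arctan2(e[1],e[0]))-45*i)%360)
t=onz('scene',230+515/6,140+497/6,80)[:2]-C;print('ptr',t,np.hypot(*t),np.degrees(np.arctan2(t[1],t[0])))
print('key',onz('scene',230+511/6-.4,140+243/6-.4,48))
d=np.load('pics/d1.npy')
for n,u,v in [('hub',287,191),('key',240,175),('keypod',240,182),('big',178,181),('bigR',205,195),('red',202,212)]:print(n,world('side',d,u,v).round(1))
E
```

```text
hub [574.4  34.9]
green 38.1 212.75532749721205
blue 37.8 212.8435912339217
yellow 37.8 212.8607455449458
red 37.8 213.46390738419933
white 38.1 211.92914544738954
violet 37.4 213.34484233763726
cyan 37.9 213.20719454888143
grey 37.5 211.99329722506295
ptr [73.58962344 51.55761698] 89.85332796673997 35.01546538994788
key [476.53186184 231.4777562   48.        ]
hub [570.4  23.5  81. ]
key [475.  213.4  49.5]
keypod [472.5 201.4  32.1]
big [293.2 163.5  72.6]
bigR [365.3 197.9   2.1]
red [348.2 -28.4  75.8]
```

```bash
cat >> h.py <<'E'
from scipy.spatial.transform import Rotation as Ro
def wcap(tag):
    o=robot.get_obs(); p,d=cap('wrist',tag); np.save(f'pics/{tag}_pose.npy',np.r_[o['tcp_pos'],o['tool_rot']]); return o
def wz(tag,u,v,z0):
    c=imaging.camera_params('wrist');K=np.array(c['K']);M=np.array(c['mount'])
    a=np.load(f'pics/{tag}_pose.npy');T=np.eye(4);T[:3,:3]=Ro.from_euler('xyz',a[3:]).as_matrix();T[:3,3]=a[:3];T=T@M
    r=T[:3,:3]@np.linalg.inv(K)@np.array([u,v,1.]);return T[:3,3]+r*(z0-T[2,3])/r[2]
E
python3 -m creep '[[[0,0,-0.09,0,0,0,0],[0,0,-0.09,0,0,0,0],[0,0,0,0.015,-0.02,0,0],[0,0,0,0.015,-0.02,0,0],[0,0,0,0.015,-0.02,0,0],[0,0,0,0.015,-0.02,0,0],[0,0,0,0.007,-0.007,0,0],[0,0,0,0,0,0,0]]]' 10
python3 - <<'E'
from h import *
o=wcap('w1');print(o['tcp_pos'],o['tool_rot'],o['grip_width'])
E
```

```text
time_s: 0.77
tcp_pos: [500.3, 51.3, 222.4]
tool_rot: [-3.14, -0.001, 1.752]
ft_force: [-0.3, 0.1, 0.2]
grip_width: 38.0
finger_force: 0.0
[500.25927958  51.29961334 222.43716677] [-3.13993488e+00 -6.38742852e-04  1.75200393e+00] 37.976826448053274
```

View pics/w1.png

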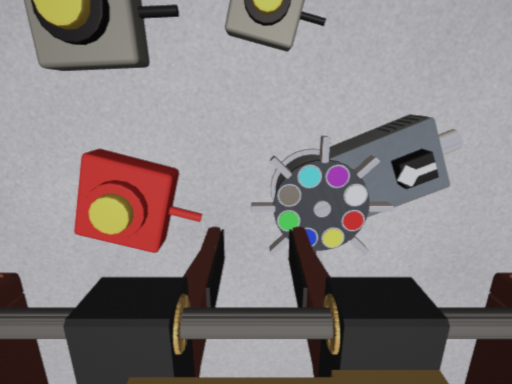

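The wrist view shows the hub at (322,209), green (289,220), white (355,195) and cyan (310,177). The small pod's key is at about (268,2), cut by the edge, and the big and red pods are clear of the path.

```bash
python3 - <<'E'
from h import *
f=[(289,220),(308,238),(333,238),(354,220),(355,195),(337,177),(310,177),(289,195)]
P=np.array([wz('w1',u,v,79)[:2] for u,v in f]);C=(P[[0,2,3,4,5,6,7]]).mean(0)
C=(P[0]+P[4]+P[2]+P[6]+P[3]+P[7])/6
print('hub',C)
for i,e in enumerate(P-C):print(np.hypot(*e).round(1),((np.degrees(np.arctan2(e[1],e[0]))-45*i)%360).round(1))
t=wz('w1',401,178,80)[:2]-C;print(t,np.hypot(*t),np.degrees(np.arctan2(t[1],t[0])))
print('key',wz('w1',268,-6,48),wz('w1',268,2,48))
th=np.radians(32.8+157.5)
r=np.array([np.cos(th),np.sin(th)]);tg=np.array([-r[1],r[0]])
print('start',C+70*r-28*tg)
E
python3 -m creep '[[[0,0,0,0,0,0,0],[0,0,0,0,0,0,0],[0,0,0,0,0,0,0],[0,0,0,0,0,0.02,0],[0,0,0,0,0,0.02,0],[0,0,0,0,0,0.02,0],[0,0,0,0,0,0.02,0],[0,0,0,0,0,0.015,0]]]' 10
```

```text
hub [575.41180944  34.42557847]
37.4 212.4
37.8 215.4
38.4 213.0
38.5 214.2
37.2 213.6
36.9 213.8
37.2 213.4
38.5 213.2
[72.33940342 47.38283434] 86.47613703725762 33.22508983818397
key [479.53862103 228.6198783   48.        ] [480.84167037 221.99184612  48.        ]
start [501.53339476  49.45820448]
time_s: 1.48
tcp_pos: [502.6, 49.9, 126.0]
tool_rot: [-3.141, -0.0, 1.75]
ft_force: [0.3, -1.1, -0.5]
grip_width: 0.6
finger_force: 0.0
```

```bash
python3 -m creep '[[[0,0,0,0,0,0.014,0],[0,0,0,0,0,0.014,0],[0,0,0,0,0,0.014,0],[0,0,0,0,0,0.012,0],[0,0,0,0,0,0,0],[0,0,0,-0.005,0,0,0],[0,0,0,-0.005,0,0,0],[0,0,0,-0.004,0,0,0]]]'
python3 -m creep '[[[0,0,0,-0.004,0,0,0],[0,0,0,-0.004,0,0,0],[0,0,0,-0.004,0,0,0],[0,0,0,-0.004,0,0,0],[0,0,0,-0.004,0,0,0],[0,0,0,-0.005,0,0,0],[0,0,0,-0.005,0,0,0],[0,0,0,0,0,0,0]]]'
python3 - <<'E'
from h import *
o=robot.get_obs();print(o['tcp_pos'],o['ft_force']);wcap('w2')
E
```

```text
time_s: 2.15
tcp_pos: [506.1, 35.8, 74.4]
tool_rot: [3.14, 0.001, 1.751]
ft_force: [0.0, 1.4, -1.0]
grip_width: 0.5
finger_force: 0.9
time_s: 2.82
tcp_pos: [510.3, 5.8, 73.6]
tool_rot: [-3.141, 0.001, 1.75]
ft_force: [-0.1, 0.4, -0.1]
grip_width: 0.7
finger_force: 0.0
[510.3061114    5.79523263  73.57270709] [-0.09398623  0.41963033 -0.06666708]
```

View pics/w2.png

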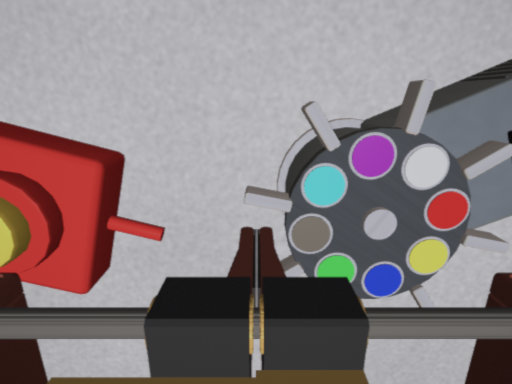

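The wheel has turned, with red now towards the pointer at (446,210). I'll compute the angle to see whether it has settled.

```bash
cat >> h.py <<'E'
def q(tag,F,hub=(380,224)):
    # F: {index anticlockwise from green: pixel}
    C=np.array([575.4,34.4]); P={i:wz(tag,*p,79)[:2] for i,p in F.items()}
    C=np.mean([P[i] for i in P],0) if len(P)==8 else C
    return C,[(np.degrees(np.arctan2(*(p-C)[::-1]))-45*i-33+180)%360-180 for i,p in P.items()]
E
python3 - <<'E'
from h import *
print(q('w2',{0:(336,271),1:(383,280),2:(428,256),3:(447,210),4:(425,167),5:(373,156),6:(324,186),7:(311,234)}))
E
```

```text
(array([574.91342349,  34.49701798]), [np.float64(-146.64329549811112), np.float64(-146.3551535390379), np.float64(-146.64446682575314), np.float64(-146.60640403024036), np.float64(-146.2471889383013), np.float64(-146.72875302591848), np.float64(-146.23674091464395), np.float64(-146.5461936911421)])
```

```bash
python3 -m creep '[[[0,0,0,0,0,0,0],[0,0,0,0,0,0,0],[0,0,0,0,0,-0.005,0],[0,0,0,0,0,-0.015,0],[0,0,0,0,0,-0.015,0],[0,0,0,0,0,0,0],[0,0,0,0,0,0,0],[0,0,0,0,0,0,0]]]'
python3 - <<'E'
from h import *
o=wcap('w3');p=cv2.imread('pics/w3.png');print(o['tcp_pos'])
for k,m in {'green':(p[:,:,1]>1.6*np.maximum(p[:,:,0],p[:,:,2]).astype(float))&(p[:,:,1]>90),'cyan':(p[:,:,0]>120)&(p[:,:,1]>120)&(p[:,:,2]<70)}.items():
    v,u=np.nonzero(m);c=(u.mean(),v.mean());print(k,c,len(u),q('w3',{0 if k=='green' else 6:c}))
E
```

```text
time_s: 3.53
tcp_pos: [510.0, 7.2, 108.3]
tool_rot: [-3.141, -0.0, 1.751]
ft_force: [0.4, -0.4, -0.6]
grip_width: 0.7
finger_force: 0.0
[509.95083825   7.20842003 108.33877896]
green (np.float64(332.4253048780488), np.float64(250.7378048780488)) 656 (array([575.4,  34.4]), [np.float64(-135.7821412469725)])
cyan (np.float64(nan), np.float64(nan)) 0 (array([575.4,  34.4]), [np.float64(nan)])<stdin>:4: RuntimeWarning: Mean of empty slice.
  ret = ret.dtype.type(ret / rcount)
```

The first click is done, with q about -135°. I'll repeat the stroke.

```bash
cat > chk.py <<'E'
from h import *
import sys
t=sys.argv[1];o=wcap(t);p=cv2.imread(f'pics/{t}.png').astype(float)
m=((p[:,:,1]>1.6*np.maximum(p[:,:,0],p[:,:,2]))&(p[:,:,1]>90)).astype(np.uint8)
n,_,s,c=cv2.connectedComponentsWithStats(m)
if n>1:
    i=1+s[1:,4].argmax();print(c[i],s[i,4],q(t,{0:c[i]})[1])
else: print('no green')
E
python3 -m creep '[[[0,0,0,0.015,0,0,0],[0,0,0,0.015,0,0,0],[0,0,0,0.014,0,0,0],[0,0,0,0,0,0,0],[0,0,0,0,0,0.012,0],[0,0,0,0,0,0.012,0],[0,0,0,0,0,0.011,0],[0,0,0,0,0,0,0]]]'
python3 -m creep '[[[0,0,0,-0.006,0,0,0],[0,0,0,-0.006,0,0,0],[0,0,0,-0.006,0,0,0],[0,0,0,-0.004,0,0,0],[0,0,0,-0.004,0,0,0],[0,0,0,-0.004,0,0,0],[0,0,0,-0.004,0,0,0],[0,0,0,-0.005,0,0,0]]]'
python3 -m creep '[[[0,0,0,-0.005,0,0,0],[0,0,0,0,0,0,0],[0,0,0,0,0,0,0],[0,0,0,0,0,-0.005,0],[0,0,0,0,0,-0.015,0],[0,0,0,0,0,-0.015,0],[0,0,0,0,0,0,0],[0,0,0,0,0,0,0]]]'
python3 chk.py w4
```

```text
time_s: 4.25
tcp_pos: [500.6, 49.9, 71.4]
tool_rot: [-3.137, -0.001, 1.751]
ft_force: [-0.4, 0.2, 1.0]
grip_width: 0.3
finger_force: 0.0
time_s: 4.92
tcp_pos: [509.6, 11.5, 73.9]
tool_rot: [3.141, 0.0, 1.751]
ft_force: [0.1, 1.6, -1.2]
grip_width: 0.2
finger_force: 0.4
time_s: 5.58
tcp_pos: [511.0, 7.1, 109.4]
tool_rot: [3.14, 0.001, 1.751]
ft_force: [-0.6, 0.6, -0.5]
grip_width: 0.4
finger_force: 0.0
[371.78274268 249.2357473 ] 649 [np.float64(-90.39861779698583)]
```

```bash
python3 -m creep '[[[0,0,0,0.015,0,0,0],[0,0,0,0.015,0,0,0],[0,0,0,0.014,0,0,0],[0,0,0,0,0,0,0],[0,0,0,0,0,0.012,0],[0,0,0,0,0,0.012,0],[0,0,0,0,0,0.011,0],[0,0,0,0,0,0,0]]]'
python3 -m creep '[[[0,0,0,-0.006,0,0,0],[0,0,0,-0.006,0,0,0],[0,0,0,-0.006,0,0,0],[0,0,0,-0.004,0,0,0],[0,0,0,-0.004,0,0,0],[0,0,0,-0.004,0,0,0],[0,0,0,-0.004,0,0,0],[0,0,0,-0.005,0,0,0]]]'
python3 -m creep '[[[0,0,0,-0.005,0,0,0],[0,0,0,0,0,0,0],[0,0,0,0,0,0,0],[0,0,0,0,0,-0.005,0],[0,0,0,0,0,-0.015,0],[0,0,0,0,0,-0.015,0],[0,0,0,0,0,0,0],[0,0,0,0,0,0,0]]]'
python3 chk.py w5
```

```text
time_s: 6.3
tcp_pos: [500.5, 50.0, 71.4]
tool_rot: [-3.137, -0.001, 1.751]
ft_force: [-0.6, -0.1, -0.3]
grip_width: 0.3
finger_force: 0.0
time_s: 6.97
tcp_pos: [509.6, 11.5, 73.9]
tool_rot: [3.141, 0.0, 1.751]
ft_force: [-0.0, 0.7, -0.5]
grip_width: 0.4
finger_force: 0.4
time_s: 7.63
tcp_pos: [511.0, 7.1, 109.3]
tool_rot: [3.14, 0.001, 1.751]
ft_force: [0.1, -0.0, -1.4]
grip_width: 0.6
finger_force: 0.0
[405.0281294  222.19409283] 711 [np.float64(-44.671136873153955)]
```

```bash
python3 -m creep '[[[0,0,0,0.015,0,0,0],[0,0,0,0.015,0,0,0],[0,0,0,0.014,0,0,0],[0,0,0,0,0,0,0],[0,0,0,0,0,0.012,0],[0,0,0,0,0,0.012,0],[0,0,0,0,0,0.011,0],[0,0,0,0,0,0,0]]]'
python3 -m creep '[[[0,0,0,-0.006,0,0,0],[0,0,0,-0.006,0,0,0],[0,0,0,-0.006,0,0,0],[0,0,0,-0.004,0,0,0],[0,0,0,-0.004,0,0,0],[0,0,0,-0.004,0,0,0],[0,0,0,-0.004,0,0,0],[0,0,0,-0.005,0,0,0]]]'
python3 -m creep '[[[0,0,0,-0.005,0,0,0],[0,0,0,0,0,0,0],[0,0,0,0,0,0,0],[0,0,0,0,0,-0.005,0],[0,0,0,0,0,-0.015,0],[0,0,0,0,0,-0.015,0],[0,0,0,0,0,0,0],[0,0,0,0,0,0,0]]]'
python3 chk.py w6
```

```text
time_s: 8.35
tcp_pos: [500.5, 50.0, 71.4]
tool_rot: [-3.137, -0.001, 1.751]
ft_force: [0.3, 0.3, -0.1]
grip_width: 0.4
finger_force: 0.0
time_s: 9.02
tcp_pos: [509.6, 11.5, 73.9]
tool_rot: [3.141, 0.0, 1.751]
ft_force: [0.8, 1.4, 0.8]
grip_width: 0.4
finger_force: 0.4
time_s: 9.68
tcp_pos: [511.0, 7.1, 109.3]
tool_rot: [3.14, 0.001, 1.751]
ft_force: [-0.1, -0.4, -0.3]
grip_width: 0.4
finger_force: 0.0
[411.17199017 181.41277641] 814 [np.float64(0.9866459240569441)]
```

Green rests at the pointer, at +1°. Next is the key: rise, move near it, and look.

```bash
python3 -m creep '[[[0,0,0,0,0,-0.03,0],[0,0,0,0,0,-0.03,0],[0,0,0,0.027,-0.002,0,0],[0,0,0,0.027,-0.002,0,0],[0,0,0,0.027,-0.002,0,0],[0,0,0,0.027,-0.002,0,0],[0,0,0,0.027,-0.002,0,0],[0,0,0,0,0,0,0]]]'
python3 - <<'E'
from h import *
o=wcap('w7');print(o['tcp_pos'])
p=cv2.imread('pics/w7.png').astype(float)
m=((p[:,:,2]>130)&(p[:,:,1]>130)&(p[:,:,0]<70)).astype(np.uint8)
n,_,s,c=cv2.connectedComponentsWithStats(m)
for i in range(1,n):
    if s[i,4]>40:print(c[i],s[i],wz('w7',*c[i],48))
E
```

```text
time_s: 10.4
tcp_pos: [473.9, 141.5, 167.6]
tool_rot: [-3.139, -0.002, 1.753]
ft_force: [-0.6, -0.4, -0.5]
grip_width: 0.9
finger_force: 0.0
[473.89917783 141.48172019 167.57026721]
```

View pics/w7.png

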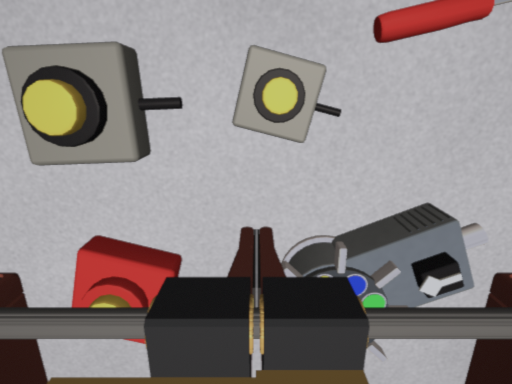

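The small grey pod's key is at (280,96), the big pod at left (55,107), and green is at the pointer at (374,301).

Run:
```python
from h import *
k=wz('w7',280,96,48);a=np.load('pics/w7_pose.npy');d=np.load('pics/w7.npy')
T=Ro.from_euler('xyz',a[3:]).as_matrix();print(k,T.T@(k-a[:3]),d[94:99,278:283].mean())
M=np.array(imaging.camera_params('wrist')['mount']);print(M.round(3), a[2])
```

```text
[479.54414878 228.31707322  48.        ] [ 84.13949619  21.63217759 119.67408703] 253.80698
[[ 1.00000e-03 -9.54000e-01 -3.01000e-01  8.33630e+01]
 [ 1.00000e+00  1.00000e-03  1.00000e-03  3.67000e-01]
 [-0.00000e+00 -3.01000e-01  9.54000e-01 -1.62069e+02]
 [ 0.00000e+00  0.00000e+00  0.00000e+00  1.00000e+00]] 167.57026721141466
```

```bash
python3 -m creep '[[[0,0,0,0.028,0.0075,0,0],[0,0,0,0.028,0.007,0,0],[0,0,0,0.028,0.007,0,0],[0,0,0,0,0,0.03,0],[0,0,0,0,0,0.03,0],[0,0,0,0,0,0.03,0],[0,0,0,0,0,0.016,0],[0,0,0,0,0,0,0]]]'
python3 - <<'E'
from h import *
o=robot.get_obs();print(o['tcp_pos'],o['ft_force'])
E
```

```text
time_s: 11.12
tcp_pos: [479.5, 222.6, 58.6]
tool_rot: [-3.134, 0.001, 1.751]
ft_force: [-0.4, -1.3, 0.0]
grip_width: 0.6
finger_force: 0.0
[479.4888655  222.6398224   58.63567034] [-0.36385183 -1.31874853  0.03229244]
```

```bash
python3 -m creep '[[[0,0,0,0.003,0,0,0],[0,0,0,0,0,0,0],[0,0,0,0,0,0,0],[0,0,0,0,0,0,0],[0,0,0,0,0,0.004,0],[0,0,0,0,0,0.003,0],[0,0,0,0,0,0.002,0],[0,0,0,0,0,0,0]]]'
```

```text
time_s: 11.78
tcp_pos: [481.4, 227.4, 53.3]
tool_rot: [-3.141, 0.0, 1.751]
ft_force: [0.3, -0.6, 0.4]
grip_width: 0.4
finger_force: 0.0
```

Now aligned. I'll press in small steps and watch the force.

```bash
python3 -m creep '[[[0,0,0,0,0,0.002,0],[0,0,0,0,0,0.002,0],[0,0,0,0,0,0.001,0],[0,0,0,0,0,0.001,0],[0,0,0,0,0,0.001,0],[0,0,0,0,0,0.001,0],[0,0,0,0,0,0,0],[0,0,0,0,0,0,0]]]'
python3 -m creep '[[[0,0,0,0,0,0.001,0],[0,0,0,0,0,0.001,0],[0,0,0,0,0,0.001,0],[0,0,0,0,0,0,0],[0,0,0,0,0,0,0],[0,0,0,0,0,0,0],[0,0,0,0,0,0,0],[0,0,0,0,0,0,0]]]'
```

```text
time_s: 12.45
tcp_pos: [481.9, 227.5, 46.3]
tool_rot: [3.141, -0.0, 1.751]
ft_force: [-1.4, -0.8, 10.7]
grip_width: 0.4
finger_force: 5.0
time_s: 13.12
tcp_pos: [482.0, 227.6, 45.7]
tool_rot: [3.14, -0.0, 1.751]
ft_force: [-8.0, -3.3, 37.3]
grip_width: 0.5
finger_force: 18.4
```

```bash
python3 -m creep '[[[0,0,0,0,0,-0.004,0],[0,0,0,0,0,-0.006,0],[0,0,0,0,0,-0.005,0],[0,0,0,0,0,0,0],[0,0,0,0,0,0,0],[0,0,0,0,0,0,0],[0,0,0,0,0,0,0],[0,0,0,0,0,0,0]]]'
python3 - <<'E'
from h import *
c=imaging.camera_params('wrist');K=np.array(c['K']);M=np.array(c['mount']);d=np.load('pics/w7.npy')
a=np.load('pics/w7_pose.npy');R=Ro.from_euler('xyz',a[3:]).as_matrix()
def p3(u,v):
    z=np.median(d[v-1:v+2,u-1:u+2]);pc=np.array([(u-K[0,2])/K[0,0]*z,(v-K[1,2])/K[1,1]*z,z,1]);return (a[:3]+R@(M@pc)[:3]).round(1)
for n,x in dict(key=(280,96),key2=(272,96),key3=(290,96),colL=(258,96),colR=(301,96),colB=(280,117),colT=(280,73),pod=(245,115),pod2=(310,70),desk=(220,150)).items():print(n,p3(*x))
E
```

```text
time_s: 13.78
tcp_pos: [481.5, 227.4, 57.2]
tool_rot: [-3.141, 0.0, 1.751]
ft_force: [0.3, -0.0, 0.5]
grip_width: 0.3
finger_force: 0.0
key [479.2 228.2  52.2]
key2 [472.4 227.   52.7]
key3 [487.8 229.8  52.2]
colL [460.4 224.8  42.2]
colR [498.6 231.9  42.1]
colB [483.7 210.4  42.3]
colT [476.  247.4  41.6]
pod [451.4 205.5  29.8]
pod2 [503.2 256.   30.2]
desk [4.301e+02 1.623e+02 4.000e-01]
```

The key top stands at 52.2 mm and the collar at 42 mm. The press reached 45.7 mm, so the key went right down (6 mm). I'll rise and check.

```bash
python3 -m creep '[[[0,0,0,0,0,-0.03,0],[0,0,0,0,0,-0.03,0],[0,0,0,0,0,-0.03,0],[0,0,0,0,0,-0.03,0],[0,0,0,-0.03,0,0,0],[0,0,0,-0.03,0,0,0],[0,0,0,0,0,0,0],[0,0,0,0,0,0,0]]]'
python3 - <<'E'
from h import *
p,d=cap('scene','s2');a,b=cv2.imread('pics/s1.png')[140:340,130:430],p[140:340,130:430]
cv2.imwrite('pics/c2.png',cv2.resize(b,(800,533),interpolation=cv2.INTER_CUBIC))
E
```

```text
time_s: 14.45
tcp_pos: [492.6, 167.6, 177.5]
tool_rot: [-3.141, -0.0, 1.748]
ft_force: [-0.0, 0.4, -0.1]
grip_width: 0.7
finger_force: 0.0
```

View pics/c2.png

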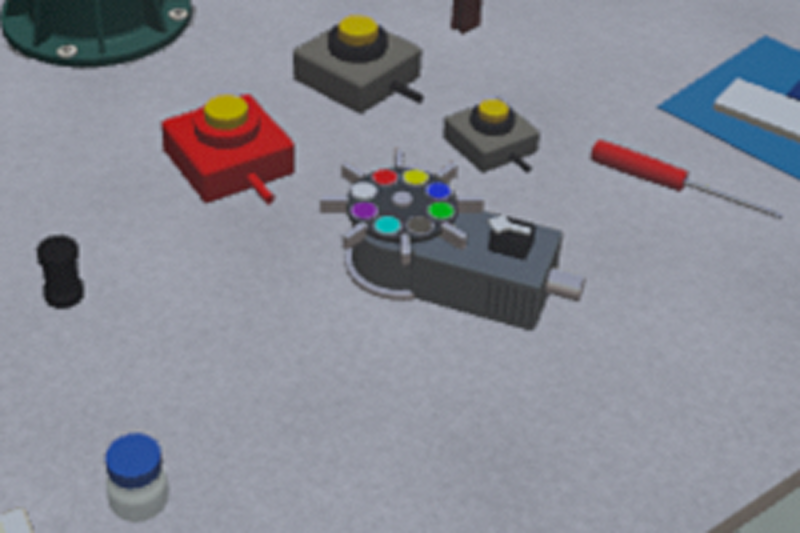

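Green (441,210) is at the pointer (510,225), the key (493,110) is back up, and the tube, screwdriver and jar are where they were.

```bash
python3 -c "
from station import robot
print(robot.job_done())"
```

```text
the job is handed in; nothing more can be done
None
```

The job is handed in: the wheel was flicked four clicks anticlockwise to green at the pointer, then the small grey pod's yellow key was pressed right down (wrist force peaked at about 37 N) and came back up, with the tube, screwdriver and jar untouched, at about 14.5 s.

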